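Cover the lathe bed before finishing

TASK

The blank in the lathe chuck is about to be finished: slide the tool rest along the bed, away from the headstock, until it is up against the stop at the end of the bed; then lay the bed board across both ways, centred under the blank, its grip rib at the end away from the headstock. The two cleats must straddle the bed and the deck lie flat on both ways; lower the board gently, do not drop it, do not knock the blank, and leave everything else on the bench where it is.

Things in the scene. Friction and masses are not known exactly. Their poses are not given: they have to be found in the camera images.
- lathe: Cream benchtop woodturning lathe, tailstock taken off, fixed across the bench ahead of the robot. Origin: on the bench under the bed's middle; x across the bed away from the robot, y along it towards the headstock, z up. Bed top: two flat steel ways along y, upper faces 105 mm above the bench, 112 mm wide over all (x -56 to 56), 44 mm gap between. Spindle axis 127 mm above the ways at x = 0.
- chuck_face (a point): Front of the lathe's dark chuck on the spindle axis, where the jaws begin (jaws reach 20 mm along -y, 43 mm out); axes as the lathe's. Chuck radius 47 mm, running 42 mm along +y from here; behind it (64 mm from here on) the headstock, a casting 200 mm long, 126 mm wide (plus controls 23 mm further towards the robot), its top 100 mm above this point.
- bed_stop (a point): Point on the ways' plane and bed's centre line, near the bed's end away from the headstock, where the tool-rest carriage's casting comes up against a small stop bolt and bar; axes as the lathe's.
- bed_mid (a point): Point on the plane of the ways' upper faces, on the bed's centre line, under the middle of the blank (58 mm along +y from the lathe's origin); axes as the lathe's. The centre of the bed board's deck underside belongs here.
- blank: Round wooden blank in the chuck, out over the bed on the spindle axis: radius 36 mm, from y = -43 mm (free end face) to +48 mm (chuck jaws) of its origin, which is on the axis above bed_mid; axes as the lathe's. Underside 91 mm above the ways. It is fixed. It overhangs the rib's final place: an upright gripper would hit it, so lean the tool towards lathe -y, 30 to 45 degrees from vertical.
- banjo (a joint): Tool-rest carriage's position along the bed (m): 0 with its middle 28 mm from bed_mid along -y, growing as it slides along lathe -y, away from the headstock, to 0.30 at the bed's stop. A cream casting on the ways, 56 mm along the bed, with boss, post and a dark T tool rest 110 mm long, top 124 mm above the ways, before the blank. Unclamped: slides with 3 to 6 N, stays where left.
- lever (a point): Middle of the black sleeve of the carriage's lever, a rod sticking out towards the robot along lathe -x, rising 14 degrees; sleeve 15 mm thick, 52 mm long, this point on its axis, 157 mm before the bed's centre line, 56 mm above the ways; axes as the lathe's. It does not turn; pinch it across (along lathe y) from above to pull the carriage along.
- bed_board: Bed board: white-faced deck 150 (x) by 160 (y) by 9 mm, below it two wooden cleats 14 mm thick, 16 mm deep, all along the edges at x = +-66 mm; a grip rib on top at the -y end. Cleats' inner faces 118 mm apart, 3 mm clear of each side of the bed. Origin: centre of the cleats' underside; z up. Starts on its cleats on the bench before the lathe, its yaw within 0.3 rad of zero. 0.16 to 0.25 kg.
- board_seat (a point): Centre of the deck's underside, 16 mm above the bed board's origin; axes as the board's. Goes onto bed_mid, the deck's underside flush on the ways.
- board_grip (a point): Grip point of the board's rib, 10 mm below its top, 26 mm above the deck's upper face, 60 mm from the board's centre along its -y. The rib is an upright hardwood block 42 mm along the board's y (from -80 to -38), 22 mm thick along x, 36 mm high on the deck; pinch it across x, the tool leaning towards the board's -y.
- disc_tray: Bystander: shallow open wooden tray of abrasive discs, 150 x 110 x 34 mm, origin centre of underside.
- tape_roll: Bystander: cardboard-coloured tape roll lying flat, 86 mm across, 25 mm high.
- chuck_key: Bystander: dark steel T-handled chuck key lying flat, 98 mm long along x from its origin at the middle of the 80 mm handle (y), about 15 mm high.
- wax_tin: Bystander: tin of wax, 74 mm across, 50 mm high.
- sanding_block: Bystander: cork sanding block, 110 x 65 x 32 mm.
- spare_blank: Bystander: dark round wood blank standing on end, 68 mm across, 98 mm high.
Mind the look-alikes: they are no part of the job. Of the things that look like the bed_board, the larger one is meant.

How it is judged:
By the outcome, as a careful person would: the job done as asked, in the order asked, and still so for the second after the job is handed in, with the robot touching nothing.
It also fails if it takes over 72 s, if anything falls off the work surface, if the arm or the gripper's body presses on something with over 40 N, if the wrist force passes 120 N, or if a joint passes its speed limit or range.

ROBOT

A 6-joint arm with a two-finger parallel gripper is mounted at the origin on the work surface. World frame = base frame: x ahead of the robot, y to its left, z up, the work surface at z = 0. Lengths are in m, angles in rad, forces in N, time in s.
With the tool pointing down it reaches from about 0.25 to 0.775 m from the base axis. Payload 4 kg.
Tool frame: the origin (TCP) lies between the finger pads; the fingertips stand 14 mm ahead of it and the grasp point (between the pads) lies 5 mm behind it; z points along the fingers, y is the line along which they close (so a half turn about z gives the same grasp; the last joint's range is limited). The gripper opens to 85 mm and grips with 20 to 120 N. Pads are 22 mm wide; open, the fingers measure 114 mm over their backs; the gripper's body (76 mm by 85 mm) begins 54 mm behind the grasp point. The pads swing forward as they close: fully open they stand 13 mm farther back than shut.
Start: joints at [-1.342, 0.087, 1.371, -0, 1.684, -0.103], TCP at [0.179, -0.52, 0.245] pointing down, gripper open.
Joint ranges: [-3.1, 3.1], [-0.76, 2.03], [0.27, 2.55], [-1.08, 4.22], [0.17, 2.65], [-2.57, 2.57]. Speed limits (rad/s): [2.79, 2.79, 3.14, 3.14, 3.14, 3.14].

INTERFACE

Orientations are given as a unit quaternion [x, y, z, w].
In Python, from plant import ctrl, viewer gives the robot as it stands.
- The arm moves only by the shell command python3 -m creep 'ROWS'. ROWS is JSON, a list that holds one entry, the list of rows, each a list of 5 numbers: the opening, from -1 (shut) to 1 (fully open), then the shift along the world's x, y, z in mm, then the turn about the world's z in degrees. In form: [[[grip, dx, dy, dz, twist], ...]]. A call has 1 to 5 rows; each row is the pose to reach, as a shift and turn from the pose commanded when the call began; what a row does not reach only later rows make up. A row lasts 1/8 s, in which the tool goes at most 62.5 mm and 10.7 degrees, less where a joint would pass 70% of its speed; a pose out of reach is approached as far as the arm can. A call with a gripper value outside its range is refused whole. The fingers move at their own pace and stop on an object; the grip force is fixed at half the most. Time passes only in rows, so rows that repeat a pose let the fingers close. It gives the time, the measured TCP pose, the force, the opening and the grip force at its end, in the units of the state.
- ctrl.sense(): the state, without advancing time (a new reading comes with each control period).
- viewer.grab_frame(name): name is "scene" or "top" or "wrist"; returns a dict with "color" (400x640x3 uint8, red, green, blue), "mtx" (3x3 intrinsics, pixels), "rvec" (rotation vector, rad) and "tvec" (3), from world to camera coordinates, as OpenCV has them. Camera axes: x right, y down, z forward; pixel columns grow to the right and rows downward; lengths in m; the calibration is good to about 2 mm. A picture is of the moment at which its call begins. There is no depth.
- ctrl.close_job(): hands the job in; it is judged then, once.
Trained networks look in a picture, given as the dict that the camera call returned (one of the last four; its "shot" number tells which), for a name from the list of things; names that differ only in an ending like _2 or _b are one class to them, and where a whole thing is asked for, a point or a joint stands for the part that bears it (a point fixed in the world has none). Each returns a list of dicts, best first, with "p" (0 to 1); they miss things now and then, are a little off and sometimes report something else, mostly with a low value. They report only what shows in the picture. A call takes as long as a camera call. They do not tell look-alikes from the thing itself.
- viewer.masks_of(picture, thing): "region" (400x640 bool, what is visible of it).
- viewer.spot_point(picture, thing): "location" ([x, y, z] in m, in world coordinates, good to about 4 mm: a listed point, or the origin of a listed thing).
The state is a dict: "t": time; "joint_pos": joint angles; "joint_velocities": joint speeds; "tau": joint torques, N m; "eef_pos": TCP position; "eef_rot": TCP orientation; "contact_force": force on the tool from outside, world axes, zero at the start; "wrist_torque": the same for the moment, N m; "grip_width": opening from 0.0 (shut) to 1.0 (fully open); "grasp_force": force on a finger pad.
Only numpy, scipy, OpenCV 4.12 (cv2) and the standard library are available. Lean on these libraries where they do the work, as an engineer would, in place of code of your own. Each camera call takes 0.05 s, during which the arm holds its last target. There are 200 camera calls.

## Working session

There is one attempt and no reset: what is moved stays moved. The work goes in short steps, Python scripts to look and compute and a shell command to move; the robot and the scene stay as the last step left them, time stands still between calls to the robot, and variables do not carry over. Pictures are saved under pics/ and viewed, at most 10 in all, crops included, and the job is handed in when it is done.

```bash
mkdir -p pics
cat > h.py <<'E'
import numpy as np, cv2
from plant import ctrl, viewer
from scipy.spatial.transform import Rotation as R
def spots(names,cams=("scene","top"),n=2):
    for c in cams:
        f=viewer.grab_frame(c)
        for k in names:
            for d in viewer.spot_point(f,k)[:n]: print(c,k,np.round(d["location"],4),round(d["p"],2))
def save(c,name,crop=None):
    f=viewer.grab_frame(c); im=f["color"][:,:,::-1]
    if crop: im=im[crop[1]:crop[3],crop[0]:crop[2]]
    cv2.imwrite("pics/"+name,im); return f
def st():
    s=ctrl.sense(); print("t",s["t"],"tcp",np.round(s["eef_pos"],4),"R\n",R.from_quat(s["eef_rot"]).as_matrix().round(3),"F",np.round(s["contact_force"],1),"w",s["grip_width"],s["grasp_force"])
E
python3 - <<'E'
from h import *
st()
a=save("scene","s0.png");b=save("top","t0.png")
cv2.imwrite("pics/st0.png",cv2.resize(np.vstack([a["color"],b["color"]])[:,:,::-1],(480,600)))
spots(["lathe","chuck_face","bed_stop","bed_mid","blank","lever","bed_board","board_seat","board_grip"])
E
```

```text
t 0.0 tcp [ 0.179  -0.5195  0.2441] R
 [[ 0.945  0.326 -0.001]
 [ 0.326 -0.945  0.002]
 [ 0.    -0.002 -1.   ]] F [ 0.   0.2 -0.4] w 0.9980782733485406 0.0
scene lathe [ 0.7036 -0.0025  0.0009] 0.57
scene chuck_face [0.6983 0.1287 0.2376] 0.65
scene chuck_face [ 0.4249 -0.2085 -0.0042] 0.15
scene bed_stop [ 0.7148 -0.2977  0.1046] 0.69
scene bed_mid [0.7017 0.0616 0.1077] 0.61
scene bed_mid [0.4663 0.1619 0.0508] 0.55
scene blank [0.7017 0.0578 0.2326] 0.61
scene lever [0.5485 0.0021 0.1618] 0.97
scene lever [0.6987 0.0604 0.1085] 0.29
scene bed_board [ 0.4511  0.2188 -0.0033] 0.71
scene bed_board [ 0.2454  0.2454 -0.0005] 0.56
scene board_seat [0.4468 0.2184 0.0143] 0.93
scene board_seat [0.2507 0.2532 0.0117] 0.63
scene board_grip [0.4657 0.1619 0.0502] 0.59
scene board_grip [0.2294 0.2116 0.0333] 0.57
top lathe [0.7071 0.0024 0.002 ] 0.85
top chuck_face [0.7026 0.129  0.2325] 0.75
top bed_stop [ 0.7129 -0.2974  0.1027] 0.79
top bed_mid [0.7016 0.0586 0.1044] 0.7
top blank [0.7003 0.0552 0.2322] 0.88
top lever [0.5481 0.0015 0.1625] 0.93
top bed_board [0.251  0.2496 0.001 ] 0.9
top bed_board [ 0.4481  0.2191 -0.0045] 0.77
top board_seat [0.4437 0.2189 0.021 ] 0.86
top board_seat [0.2462 0.2482 0.0117] 0.77
top board_grip [0.4658 0.1579 0.0485] 0.66
top board_grip [0.229  0.2141 0.0319] 0.58
```

View pics/s0.png

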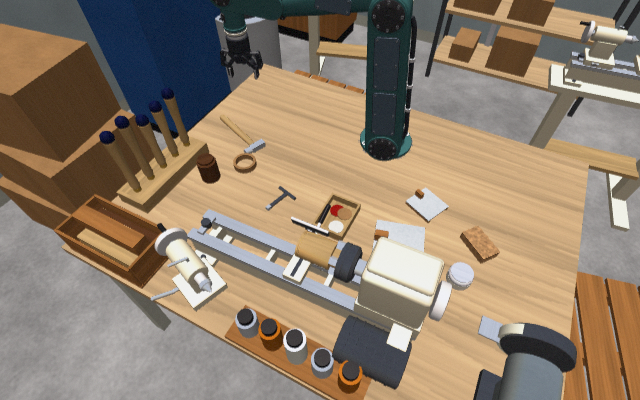

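View pics/t0.png

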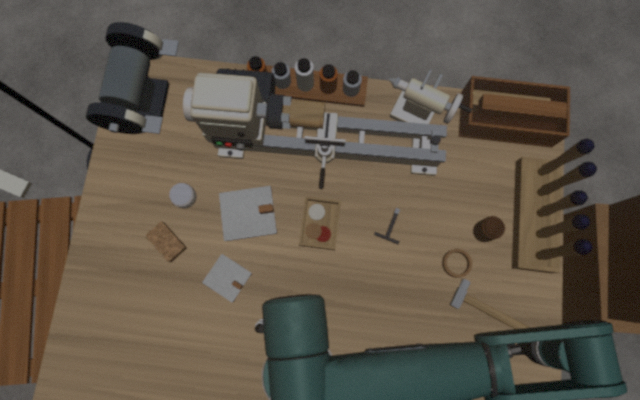

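```bash
cat >> h.py <<'E'
def toplane(f,px,z):
    Rm,_=cv2.Rodrigues(np.array(f["rvec"],float)); t=np.array(f["tvec"],float).ravel()
    u=cv2.undistortPoints(np.array(px,float).reshape(-1,1,2),f["mtx"],None).reshape(-1,2)
    d=np.c_[u,np.ones(len(u))]@Rm; c=-Rm.T@t
    return c+d*((z-c[2])/d[:,2])[:,None]
E
python3 - <<'E'
from h import *
for c,roi in (("top",(330,105,450,170)),("scene",(185,205,370,310))):
    f=viewer.grab_frame(c); g=cv2.cvtColor(f["color"],cv2.COLOR_RGB2GRAY)
    x0,y0,x1,y1=roi
    L=cv2.createLineSegmentDetector().detect(g[y0:y1,x0:x1])[0].reshape(-1,4)
    for l in L:
        P=toplane(f,(l.reshape(2,2)+[x0,y0]),.105); d=P[0]-P[1]; d*=np.sign(d[1])
        if np.hypot(*d[:2])>.06: print(c,"yaw",round(np.arctan2(-d[0],d[1]),4),P[:,:2].round(3).tolist())
    for m in viewer.masks_of(f,"bed_board")[:3]:
        r=m["region"].astype(np.uint8); cn=max(cv2.findContours(r,0,2)[0],key=cv2.contourArea)
        P=toplane(f,cn.reshape(-1,2),.025)[:,:2]*1000
        print(c,"board",m["p"],cv2.minAreaRect(P.astype(np.float32)))
spots(["banjo","disc_tray","tape_roll","chuck_key","wax_tin","sanding_block","spare_blank"],("top",),1)
E
```

```text
top yaw 0.0364 [[0.639, -0.33], [0.628, -0.028]]
top yaw -0.3451 [[0.781, -0.28], [0.805, -0.214]]
top yaw -1.5532 [[0.693, -0.021], [0.765, -0.02]]
top yaw -0.3064 [[0.787, -0.176], [0.765, -0.246]]
top yaw 0.0309 [[0.728, -0.027], [0.737, -0.345]]
top yaw 0.0326 [[0.649, -0.029], [0.659, -0.346]]
top yaw 0.0574 [[0.799, -0.099], [0.795, -0.035]]
top yaw 0.0301 [[0.717, -0.246], [0.713, -0.112]]
top board 0.9 ((247.85658264160156, 247.66600036621094), (113.09507751464844, 106.07247161865234), 64.15254974365234)
top board 0.83 ((448.2048034667969, 218.8192901611328), (151.8762969970703, 164.8265380859375), 15.195449829101562)
scene yaw 0.028 [[0.574, -0.1], [0.571, 0.02]]
scene yaw -1.3996 [[0.721, 0.106], [0.607, 0.086]]
scene yaw -1.5152 [[0.68, 0.002], [0.742, 0.006]]
scene yaw -1.558 [[0.742, 0.027], [0.682, 0.026]]
scene yaw -1.4617 [[0.484, -0.012], [0.544, -0.006]]
scene yaw 1.2245 [[0.939, -0.182], [0.843, -0.147]]
scene yaw 0.0807 [[0.576, 0.073], [0.583, -0.009]]
scene yaw 0.0143 [[0.792, -0.221], [0.793, -0.295]]
scene yaw 1.5511 [[0.551, -0.03], [0.475, -0.028]]
scene yaw
[... 907 characters left out ...]
scene yaw -0.0215 [[0.8, 0.09], [0.798, 0.027]]
scene board 0.83 ((427.69354248046875, 213.03164672851562), (109.88127136230469, 160.70724487304688), 17.2357234954834)
scene board 0.67 ((258.1158142089844, 248.12254333496094), (119.09966278076172, 111.78961181640625), 66.86491394042969)Traceback (most recent call last):
  File "<stdin>", line 13, in <module>
  File "h.py", line 8, in spots
    for d in viewer.spot_point(f,k)[:n]: print(c,k,np.round(d["location"],4),round(d["p"],2))
             ~~~~~~~~~~~~~~~~~^^^^^
ValueError: it knows: bed_board, bed_mid, bed_stop, blank, board_grip, board_seat, chuck_face, chuck_key, disc_tray, lathe, lever, sanding_block, spare_blank, tape_roll, wax_tin
```

```bash
python3 -m creep '[[[1,35,50,0,-4],[1,70,100,0,-8],[1,105,150,0,-12],[1,140,200,0,-17],[1,175,250,0,-17]]]' && python3 -m creep '[[[1,35,50,0,0],[1,70,100,0,0],[1,105,150,0,0],[1,140,200,0,0],[1,175,248,0,0]]]' && python3 -m creep '[[[1,19,23,0,0],[1,19,23,0,0],[1,19,23,0,0]]]'
python3 - <<'E'
from h import *
st(); spots(["lever"],("top","scene","wrist"),1); save("wrist","w1.png")
E
```

```text
t: 1.98
eef_pos: [0.355, -0.2684, 0.2456]
eef_rot: [1.0, 0.017, 0.0, 0.0]
contact_force: [0.9, 0.5, 0.4]
grip_width: 0.999
grasp_force: 0.0
t: 2.6
eef_pos: [0.5301, -0.0201, 0.2456]
eef_rot: [1.0, 0.018, 0.0, 0.0]
contact_force: [0.6, -1.0, 0.5]
grip_width: 1.0
grasp_force: 0.0
t: 2.98
eef_pos: [0.5478, 0.0004, 0.2452]
eef_rot: [1.0, 0.017, -0.0, 0.0]
contact_force: [-0.1, -0.1, 0.3]
grip_width: 0.996
grasp_force: 0.0
t 2.975 tcp [5.478e-01 4.000e-04 2.452e-01] R
 [[ 0.999  0.035 -0.001]
 [ 0.035 -0.999 -0.001]
 [-0.001  0.001 -1.   ]] F [-0.1 -0.1  0.3] w 0.995920705298693 0.0
top lever [5.471e-01 2.000e-04 1.603e-01] 0.67
scene lever [0.5498 0.0014 0.1616] 0.78
wrist lever [0.5494 0.0013 0.1566] 0.76
```

View pics/w1.png

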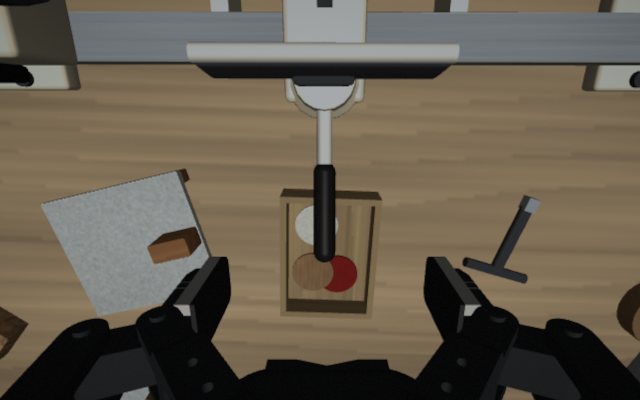

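```bash
python3 - <<'E'
from h import *
f=viewer.grab_frame("wrist"); Rm,_=cv2.Rodrigues(np.array(f["rvec"],float)); print(-Rm.T@np.array(f["tvec"]).ravel())
print(toplane(f,[[324,75],[324,45],[195,55],[455,55]],.224).round(3))
E
python3 -m creep '[[[1,1,1,-40,0],[1,1,1,-75,0],[1,1,1,-88,0],[0.4,1,1,-88,0],[-1,1,1,-88,0]]]' && python3 -m creep '[[[-1,0,0,0,0],[-1,0,0,0,0],[-1,0,0,0,0],[-1,0,0,0,0]]]'
```

```text
[0.62398734 0.00301259 0.37449601]
[[ 0.633  0.004  0.224]
 [ 0.644  0.005  0.224]
 [ 0.639  0.059  0.224]
 [ 0.642 -0.05   0.224]]
t: 4.0
eef_pos: [0.5502, 0.0019, 0.1593]
eef_rot: [1.0, 0.018, 0.002, 0.0]
contact_force: [0.6, 0.2, 0.4]
grip_width: 0.605
grasp_force: 0.0
t: 4.5
eef_pos: [0.5497, 0.002, 0.1587]
eef_rot: [1.0, 0.018, 0.001, 0.0]
contact_force: [-1.0, 0.3, 5.6]
grip_width: 0.155
grasp_force: 58.6
```

```bash
python3 -m creep '[[[-1,0.5,-15,0,0],[-1,1.3,-40,0,0],[-1,2.2,-70,0,0],[-1,3.2,-100,0,0],[-1,4.2,-130,0,0]]]' && python3 -m creep '[[[-1,1,-30,0,0],[-1,2,-60,0,0],[-1,2.9,-90,0,0],[-1,3.8,-115,0,0],[-1,4.2,-130,0,0]]]' && python3 -m creep '[[[-1,0.1,-4,0,0],[-1,0.2,-7,0,0],[-1,0.3,-10,0,0],[-1,0.4,-13,0,0],[-1,0.4,-13,0,0]]]'
```

```text
t: 5.12
eef_pos: [0.5538, -0.1265, 0.1587]
eef_rot: [1.0, 0.018, 0.001, -0.002]
contact_force: [0.0, 6.1, 6.9]
grip_width: 0.147
grasp_force: 59.1
t: 5.75
eef_pos: [0.558, -0.258, 0.1587]
eef_rot: [1.0, 0.018, 0.001, -0.001]
contact_force: [0.6, 4.8, 6.3]
grip_width: 0.153
grasp_force: 59.2
t: 6.38
eef_pos: [0.5584, -0.2708, 0.1587]
eef_rot: [1.0, 0.018, 0.001, -0.0]
contact_force: [-0.6, 1.8, 5.6]
grip_width: 0.155
grasp_force: 59.1
```

```bash
python3 -m creep '[[[-1,0,-1.5,0,0],[-1,0,-3,0,0],[-1,0,-3,0,0]]]' && python3 -m creep '[[[-1,0,-1,0,0],[-1,0,-2,0,0],[-1,0,-2,0,0]]]'
```

```text
t: 6.75
eef_pos: [0.5585, -0.2735, 0.1588]
eef_rot: [1.0, 0.018, 0.001, -0.0]
contact_force: [-0.5, 1.4, 6.5]
grip_width: 0.149
grasp_force: 59.1
t: 7.12
eef_pos: [0.5585, -0.2741, 0.1588]
eef_rot: [1.0, 0.018, 0.001, -0.002]
contact_force: [-0.9, 5.8, 6.6]
grip_width: 0.147
grasp_force: 59.3
```

```bash
python3 -m creep '[[[-1,0,-1.5,0,0],[-1,0,-3,0,0],[-1,0,-3,0,0]]]'
```

```text
t: 7.5
eef_pos: [0.5585, -0.2742, 0.1587]
eef_rot: [1.0, 0.019, 0.0, -0.004]
contact_force: [-1.9, 12.6, 8.2]
grip_width: 0.152
grasp_force: 59.6
```

```bash
python3 -m creep '[[[-1,0,4,0,0],[-0.4,0,4,0,0],[0.3,0,4,0,0],[1,0,4,0,0],[1,0,4,0,0]]]' && python3 -m creep '[[[1,0,0,30,0],[1,0,0,85,0],[1,-9,40,87,10],[1,-18,80,87,20],[1,-27,120,87,30]]]' && python3 -m creep '[[[1,-10,50,0,10],[1,-20,100,0,20],[1,-30,150,0,30],[1,-40,200,0,40],[1,-50,250,0,50]]]' && python3 -m creep '[[[1,-7,30,0,10],[1,-15,55,0,20],[1,-15,55,0,24],[1,-15,55,0,24],[1,-15,55,0,24]]]'
python3 - <<'E'
from h import *
st(); spots(["lever","bed_stop","board_grip","board_seat"],("top","scene"),2)
spots(["board_grip","board_seat"],("wrist",),2); f=save("wrist","w2.png")
for m in viewer.masks_of(f,"bed_board")[:2]:
    r=m["region"].astype(np.uint8); cn=max(cv2.findContours(r,0,2)[0],key=cv2.contourArea)
    print(m["p"],cv2.minAreaRect((toplane(f,cn.reshape(-1,2),.025)[:,:2]*1000).astype(np.float32)))
E
```

```text
t: 8.12
eef_pos: [0.5578, -0.2752, 0.1569]
eef_rot: [1.0, 0.017, -0.0, -0.0]
contact_force: [-0.2, -0.3, 0.2]
grip_width: 0.919
grasp_force: 0.0
t: 8.75
eef_pos: [0.5306, -0.1541, 0.2445]
eef_rot: [0.961, 0.278, 0.0, 0.0]
contact_force: [0.9, 1.3, 0.0]
grip_width: 0.999
grasp_force: 0.0
t: 9.38
eef_pos: [0.4805, 0.0964, 0.2445]
eef_rot: [0.753, 0.658, 0.0, 0.0]
contact_force: [0.2, -0.3, -0.5]
grip_width: 0.997
grasp_force: 0.0
t: 10.0
eef_pos: [0.4661, 0.1497, 0.2443]
eef_rot: [0.602, 0.798, 0.0, 0.0]
contact_force: [-0.0, 0.0, 0.4]
grip_width: 1.004
grasp_force: 0.0
t 10.0 tcp [0.4661 0.1497 0.2443] R
 [[-0.274  0.962  0.   ]
 [ 0.962  0.274 -0.   ]
 [-0.     0.    -1.   ]] F [-0.   0.   0.4] w 1.0041355433844519 0.0
top lever [ 0.5557 -0.2757  0.1588] 0.72
top lever [ 0.4244 -0.2094  0.0007] 0.45
top bed_stop [ 0.7116 -0.2972  0.1025] 0.98
top board_grip [ 0.4827 -0.5058 -0.0015] 0.35
top board_seat [0.4457 0.2186 0.0187] 0.81
top board_seat [0.2484 0.2459 0.0117] 0.81
scene lever [ 0.5563 -0.2754  0.1607] 0.69
scene bed_stop [ 0.7169 -0.2956  0.1047] 0.71
scene board_grip [0.2304 0.2102 0.0339] 0.8
scene board_grip [0.4665 0.1626 0.0523] 0.75
scene board_seat [0.2523 0.2503 0.0133] 0.73
scene board_seat [0.4466 0.2235 0.0143] 0.64
wrist board_grip [0.4603 0.1626 0.0493] 0.94
wrist board_grip [0.2341 0.2115 0.0385] 0.83
wrist board_seat [0.4431 0.2171 0.0153] 0.7
wrist board_seat [0.251  0.2521 0.015 ] 0.69
0.84 ((263.63812255859375, 217.8842010498047), (146.0073699951172, 76.35001373291016), 16.044275283813477)
```

View pics/w2.png

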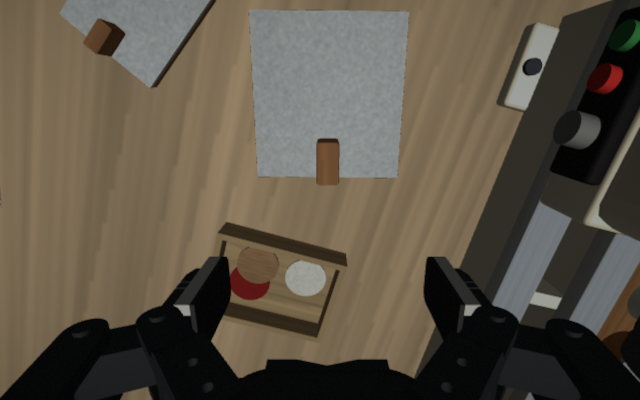

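Run:
```python
from h import *
f=viewer.grab_frame("wrist")
P=toplane(f,[[250,11],[408,12],[398,178],[258,178]],.025)[:,:2]; print(P.round(4),P.mean(0))
d=(P[0]+P[1]-P[2]-P[3])/2; print("len",np.linalg.norm(d),"yaw deg",np.degrees(np.arctan2(-d[0],d[1])))
e=P[2]-P[3];print("front edge",np.linalg.norm(e),np.degrees(np.arctan2(e[1],e[0])))
g=cv2.cvtColor(f["color"],cv2.COLOR_RGB2HSV)[130:195,300:360]
m=((g[...,0]<18)&(g[...,1]>90)).astype(np.uint8); ys,xs=np.nonzero(m); print("rib px",xs.min()+300,xs.max()+300,ys.min()+130,ys.max()+130)
for r in range(0,65,8):
    x=np.nonzero(m[r])[0]; print(r+130, (x.min()+300,x.max()+300) if len(x) else None)
print(toplane(f,[[317,140],[339,140],[317,168],[339,168]],.061).round(4))
s=ctrl.sense();print(toplane(f,[[328,154]],.061))
```

```text
[[0.3571 0.2751]
 [0.4992 0.3151]
 [0.5439 0.1621]
 [0.3992 0.1205]] [0.44984284 0.21818457]
len 0.1597455600441507 yaw deg 15.74386933967883
front edge 0.15053753161711095 16.01048125106761
rib px 316 338 139 185
130 None
138 None
146 (np.int64(317), np.int64(338))
154 (np.int64(317), np.int64(338))
162 (np.int64(317), np.int64(338))
170 (np.int64(317), np.int64(338))
178 (np.int64(316), np.int64(338))
186 None
194 None
[[0.449  0.1818 0.061 ]
 [0.4687 0.1875 0.061 ]
 [0.4561 0.1562 0.061 ]
 [0.4763 0.162  0.061 ]]
[[0.46245763 0.17201972 0.061     ]]
```

```bash
python3 -m creep '[[[1,2.3,2.7,-55,0],[1,2.3,2.7,-110,0],[1,2.3,2.7,-155,0],[1,2.3,2.7,-185,0],[1,2.3,2.7,-198,0]]]' && python3 -m creep '[[[0.4,0,0,0,0],[-0.2,0,0,0,0],[-1,0,0,0,0],[-1,0,0,0,0],[-1,0,0,0,0]]]' && python3 -m creep '[[[-1,0,0,0,0],[-1,0,0,0,0]]]'
```

```text
t: 11.42
eef_pos: [0.4669, 0.1524, 0.0442]
eef_rot: [0.602, 0.799, -0.001, -0.001]
contact_force: [0.2, -0.4, -0.1]
grip_width: 0.999
grasp_force: 0.0
t: 12.05
eef_pos: [0.4693, 0.1528, 0.0479]
eef_rot: [0.602, 0.799, 0.001, 0.001]
contact_force: [0.1, 0.4, 6.6]
grip_width: 0.244
grasp_force: 59.7
t: 12.3
eef_pos: [0.4693, 0.1528, 0.0479]
eef_rot: [0.602, 0.799, 0.001, 0.001]
contact_force: [-0.3, -0.2, 6.4]
grip_width: 0.25
grasp_force: 59.7
```

```bash
python3 -m creep '[[[-1,0,0,8,0],[-1,0,0,20,0],[-1,0,0,50,0],[-1,0,0,85,0],[-1,0,0,122,0]]]' && python3 -m creep '[[[-1,0,-20,3,-5],[-1,0,-50,3,-10],[-1,0,-90,3,-14],[-1,0,-120,3,-14],[-1,0,-120,3,-14]]]' && python3 -m creep '[[[-1,0,0,0,0],[-1,0,0,0,0]]]'
python3 - <<'E'
from h import *
st(); spots(["board_grip","board_seat","bed_mid","lathe"],("top","scene","wrist"),1)
a=save("wrist","w3a.png");b=save("scene","s3.png"); cv2.imwrite("pics/w3.png",np.vstack([a["color"][:300,:],cv2.resize(b["color"][140:300,220:540],(640,320))[20:]])[:,:,::-1])
E
```

```text
t: 12.92
eef_pos: [0.4678, 0.1526, 0.1693]
eef_rot: [0.602, 0.799, -0.0, -0.0]
contact_force: [0.6, -0.4, -2.2]
grip_width: 0.248
grasp_force: 59.0
t: 13.55
eef_pos: [0.4681, 0.031, 0.1715]
eef_rot: [0.696, 0.718, -0.0, 0.0]
contact_force: [0.2, 0.4, -2.7]
grip_width: 0.247
grasp_force: 59.0
t: 13.8
eef_pos: [0.4682, 0.0335, 0.1714]
eef_rot: [0.694, 0.72, 0.0, -0.0]
contact_force: [-0.5, -0.0, -2.1]
grip_width: 0.246
grasp_force: 59.0
t 13.8 tcp [0.4682 0.0335 0.1714] R
 [[-0.036  0.999  0.   ]
 [ 0.999  0.036  0.   ]
 [ 0.     0.    -1.   ]] F [-0.5 -0.  -2.1] w 0.24635464577315672 59.010931849479675
top board_grip [0.2273 0.2151 0.0338] 0.81
top board_seat [0.2479 0.2517 0.0129] 0.76
top bed_mid [0.7036 0.0574 0.1001] 0.64
top lathe [0.7068 0.0061 0.    ] 0.68
scene board_grip [0.4713 0.0398 0.1744] 0.97
scene board_seat [0.4634 0.1035 0.1381] 0.81
scene bed_mid [0.699  0.0577 0.107 ] 0.94
scene lathe [ 7.072e-01 -7.000e-04 -3.000e-04] 0.83
wrist board_grip [0.4673 0.0443 0.1746] 0.89
wrist board_seat [0.4628 0.1022 0.1403] 0.61
wrist lathe [ 7.026e-01 -5.000e-04 -4.000e-04] 0.92
```

View pics/w3.png

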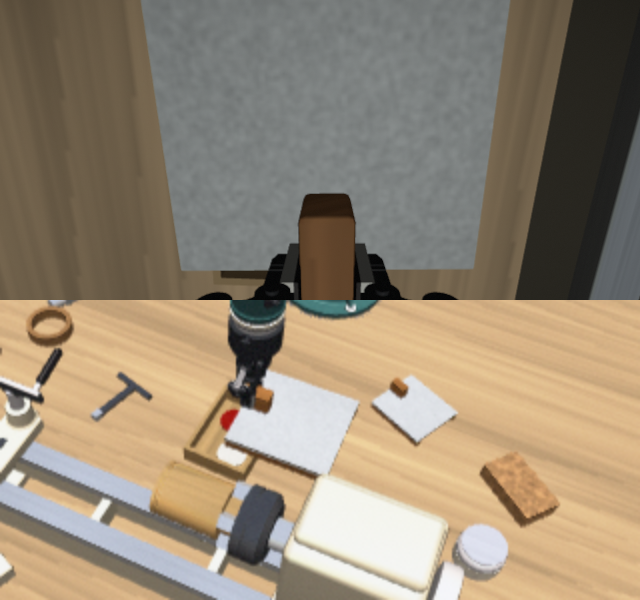

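```bash
python3 - <<'E'
from h import *
f=viewer.grab_frame("wrist")
for z in (.1486,):
    print(toplane(f,[[182,270],[475,268],[143,0],[510,0]],z).round(4))
E
python3 -m creep '[[[-1,10,-30,0,0],[-1,40,-60,0,0],[-1,80,-64,0,0],[-1,120,-64,0,0],[-1,160,-64,0,0]]]' && python3 -m creep '[[[-1,30,0,0,0],[-1,55,0,0,0],[-1,70,0,0,0],[-1,76,0,0,0],[-1,76,0,0,0]]]' && python3 -m creep '[[[-1,0,0,0,0],[-1,0,0,0,0]]]'
python3 - <<'E'
from h import *
st(); spots(["board_grip","board_seat","bed_mid"],("top","scene"),1)
a=save("top","t4a.png");b=save("scene","s4.png"); cv2.imwrite("pics/w4.png",np.vstack([cv2.resize(a["color"][90:190,200:460],(780,300)),cv2.resize(b["color"][200:300,180:440],(780,300))])[:,:,::-1])
E
```

```text
[[0.3961 0.0201 0.1486]
 [0.5455 0.0265 0.1486]
 [0.3917 0.1419 0.1486]
 [0.5395 0.1472 0.1486]]
t: 15.32
eef_pos: [0.6295, -0.0317, 0.1711]
eef_rot: [0.695, 0.719, -0.0, -0.0]
contact_force: [0.4, -0.1, -2.2]
grip_width: 0.247
grasp_force: 59.1
t: 15.95
eef_pos: [0.7041, -0.0313, 0.1709]
eef_rot: [0.695, 0.719, -0.0, -0.0]
contact_force: [0.2, 0.4, -2.8]
grip_width: 0.246
grasp_force: 59.2
t: 16.2
eef_pos: [0.7038, -0.0313, 0.1717]
eef_rot: [0.695, 0.719, 0.0, 0.0]
contact_force: [-0.9, -0.4, -1.7]
grip_width: 0.248
grasp_force: 59.2
t 16.2 tcp [ 0.7038 -0.0313  0.1717] R
 [[-0.035  0.999  0.   ]
 [ 0.999  0.035 -0.   ]
 [-0.     0.    -1.   ]] F [-0.9 -0.4 -1.7] w 0.24818092830195182 59.19902265071869
top board_grip [ 0.7055 -0.0216  0.1739] 0.76
top board_seat [0.7005 0.0413 0.1417] 0.88
top bed_mid [0.7012 0.0383 0.1421] 0.35
scene board_grip [0.2329 0.2151 0.0337] 0.94
scene board_seat [0.6989 0.042  0.1377] 0.61
```

View pics/w4.png

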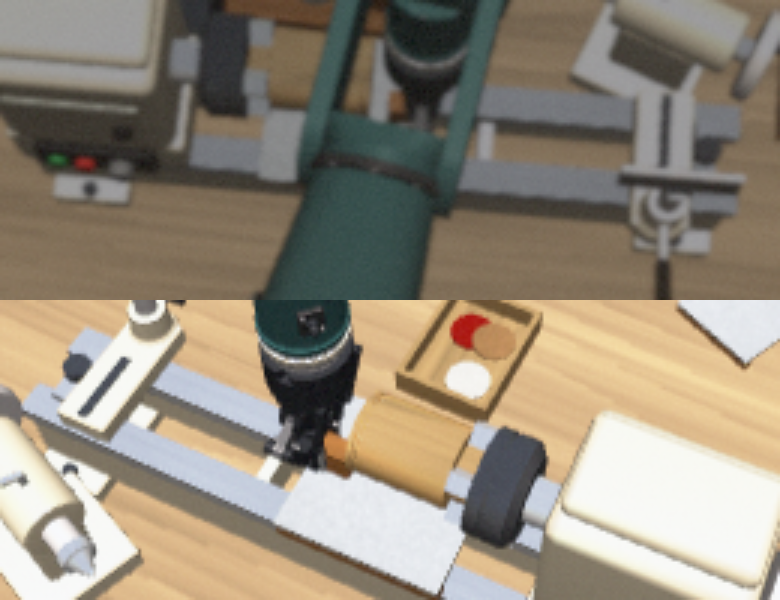

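Run:
```python
from h import *
f=viewer.grab_frame("scene"); g=cv2.cvtColor(f["color"],cv2.COLOR_RGB2GRAY)
x0,y0,x1,y1=180,230,365,325
L=cv2.createLineSegmentDetector().detect(cv2.resize(g[y0:y1,x0:x1],None,fx=2,fy=2,interpolation=cv2.INTER_CUBIC))[0].reshape(-1,4)/2
for l in L:
    px=l.reshape(2,2)+[x0,y0]
    for z in (.105,.1488):
        P=toplane(f,px,z); d=P[0]-P[1]; d*=np.sign(d[1]); yaw=np.arctan2(-d[0],d[1])
        if np.hypot(*d[:2])>.03 and abs(yaw)<.12: 
            xl=(P[:,0]-.7016)+.032*(P[:,1]-.059)
            print(z,px.round(0).tolist(),"yaw",round(yaw,3),"lat x",xl.round(4),"y",P[:,1].round(3))
c=toplane(f,[[271.7,274],[325.7,298.7],[336,279.3]],.1488); print(c.round(4))
```

```text
0.105 [[202.0, 243.0], [325.0, 298.0]] yaw 0.03 lat x [0.0567 0.0576] y [-0.286  0.112]
0.1488 [[202.0, 243.0], [325.0, 298.0]] yaw 0.03 lat x [0.0744 0.0753] y [-0.259  0.121]
0.105 [[198.0, 237.0], [213.0, 244.0]] yaw 0.022 lat x [0.0446 0.0452] y [-0.309 -0.256]
0.1488 [[198.0, 237.0], [213.0, 244.0]] yaw 0.022 lat x [0.0629 0.0634] y [-0.281 -0.23 ]
0.105 [[348.0, 242.0], [361.0, 247.0]] yaw 0.022 lat x [-0.131  -0.1306] y [0.093 0.134]
0.1488 [[348.0, 242.0], [361.0, 247.0]] yaw 0.022 lat x [-0.1047 -0.1043] y [0.103 0.142]
0.105 [[329.0, 270.0], [298.0, 257.0]] yaw 0.027 lat x [-0.0218 -0.0223] y [ 0.084 -0.012]
0.1488 [[329.0, 270.0], [298.0, 257.0]] yaw 0.027 lat x [-0.0005 -0.0009] y [0.094 0.002]
0.105 [[234.0, 230.0], [272.0, 246.0]] yaw 0.033 lat x [-0.021  -0.0211] y [-0.228 -0.097]
0.1488 [[234.0, 230.0], [272.0, 246.0]] yaw 0.033 lat x [0.0003 0.0002] y [-0.204 -0.079]
0.105 [[328.0, 299.0], [354.0, 311.0]] yaw 0.029 lat x [0.0566 0.0568] y [0.121 0.196]
0.1488 [[328.0, 299.0], [354.0, 311.0]] yaw 0.029 lat x [0.0743 0.0745] y [0.129 0.201]
0.105 [[187.0, 236.0], [201.
[... 3208 characters left out ...]
46.0, 238.0], [230.0, 231.0]] yaw 0.039 lat x [0.0076 0.008 ] y [-0.158 -0.214]
0.105 [[287.0, 321.0], [251.0, 302.0]] yaw 0.001 lat x [0.1545 0.1511] y [ 0.056 -0.056]
0.1488 [[287.0, 321.0], [251.0, 302.0]] yaw 0.001 lat x [0.1677 0.1645] y [ 0.067 -0.04 ]
0.105 [[216.0, 299.0], [238.0, 310.0]] yaw -0.003 lat x [0.1824 0.1848] y [-0.142 -0.072]
0.1488 [[216.0, 299.0], [238.0, 310.0]] yaw -0.003 lat x [0.1943 0.1966] y [-0.122 -0.055]
0.105 [[247.0, 281.0], [237.0, 276.0]] yaw 0.007 lat x [0.105  0.1042] y [-0.098 -0.131]
0.1488 [[247.0, 281.0], [237.0, 276.0]] yaw 0.007 lat x [0.1205 0.1197] y [-0.079 -0.111]
[[ 0.7791 -0.0343  0.1488]
 [ 0.7753  0.1242  0.1488]
 [ 0.715   0.1237  0.1488]]
```

```bash
python3 -m creep '[[[-1,0.5,0,-8,-0.2],[-1,0.5,0,-14,-0.2],[-1,0.5,0,-18,-0.2],[-1,0.5,0,-21,-0.2],[-1,0.5,0,-23,-0.2]]]' && python3 -m creep '[[[-1,0,0,-2,0],[-1,0,0,-4,0],[-1,0,0,-6,0],[-1,0,0,-8,0],[-1,0,0,-9,0]]]'
```

```text
t: 17.38
eef_pos: [0.7048, -0.0313, 0.1481]
eef_rot: [0.696, 0.718, 0.0, -0.0]
contact_force: [-0.5, -0.3, -2.6]
grip_width: 0.247
grasp_force: 59.2
t: 18.0
eef_pos: [0.7047, -0.0313, 0.1391]
eef_rot: [0.696, 0.718, -0.0, -0.0]
contact_force: [0.6, 0.1, -2.1]
grip_width: 0.245
grasp_force: 59.2
```

```bash
python3 -m creep '[[[-1,0,0,-0.7,0],[-1,0,0,-1.4,0],[-1,0,0,-2,0],[-1,0,0,-2.5,0],[-1,0,0,-2.5,0]]]'
python3 - <<'E'
from h import *
st(); spots(["board_grip","board_seat"],("top","scene","wrist"),1)
E
```

```text
t: 18.62
eef_pos: [0.7048, -0.0313, 0.1371]
eef_rot: [0.696, 0.718, 0.0, 0.0]
contact_force: [-0.2, 0.4, -1.7]
grip_width: 0.25
grasp_force: 59.4
t 18.625 tcp [ 0.7048 -0.0313  0.1371] R
 [[-0.032  0.999  0.   ]
 [ 0.999  0.032  0.   ]
 [ 0.     0.    -1.   ]] F [-0.2  0.4 -1.7] w 0.25012154562491923 59.38586175441742
top board_grip [ 0.7081 -0.0216  0.1393] 0.96
top board_seat [0.6972 0.0358 0.1096] 0.56
scene board_grip [ 0.7079 -0.0198  0.1391] 0.83
scene board_seat [0.7035 0.0366 0.1043] 0.83
wrist board_grip [ 0.7009 -0.0194  0.1406] 0.92
wrist board_seat [0.7021 0.0347 0.1042] 0.86
```

```bash
python3 -m creep '[[[-1,0,0,-0.5,0],[-1,0,0,-1,0],[-1,0,0,-1.5,0],[-1,0,0,-1.5,0]]]' && python3 -m creep '[[[-1,0,0,-0.5,0],[-1,0,0,-1,0],[-1,0,0,-1.5,0],[-1,0,0,-1.5,0]]]'
```

```text
t: 19.58
eef_pos: [0.7048, -0.0313, 0.137]
eef_rot: [0.696, 0.718, 0.0, 0.001]
contact_force: [-2.6, -1.0, 5.4]
grip_width: 0.248
grasp_force: 60.3
t: 20.08
eef_pos: [0.7048, -0.0314, 0.137]
eef_rot: [0.696, 0.718, 0.001, 0.001]
contact_force: [-4.8, -0.9, 9.2]
grip_width: 0.244
grasp_force: 60.8
```

```bash
python3 -m creep '[[[-1,0,0,3,0],[-0.5,0,0,3,0],[0,0,0,3,0],[0.3,0,0,3,0],[0.3,0,0,3,0]]]' && python3 -m creep '[[[0.3,0,0,20,0],[0.3,0,0,50,0],[0.3,2,-40,50,0],[-1,2,-60,50,0],[-1,2,-60,50,0]]]' && python3 -m creep '[[[-1,0,0,0,0],[-1,0,0,0,0],[-1,0,0,-30,0],[-1,0,0,-48,0],[-1,0,0,-48,0]]]'
python3 - <<'E'
from h import *
st(); spots(["board_grip","board_seat","blank","chuck_face"],("top","scene","wrist"),1)
a=save("wrist","w5.png");b=save("scene","s5.png")
cv2.imwrite("pics/c5.png",np.vstack([cv2.resize(a["color"][:300],(640,300)),cv2.resize(b["color"][200:300,200:413],(640,300))])[:,:,::-1])
E
```

```text
t: 20.7
eef_pos: [0.7047, -0.0313, 0.1364]
eef_rot: [0.696, 0.718, -0.0, -0.0]
contact_force: [0.6, 0.4, -1.1]
grip_width: 0.65
grasp_force: 0.0
t: 21.32
eef_pos: [0.7065, -0.0928, 0.1867]
eef_rot: [0.697, 0.717, 0.0, -0.0]
contact_force: [0.2, 0.9, -0.1]
grip_width: 0.231
grasp_force: 0.0
t: 21.95
eef_pos: [0.7054, -0.0905, 0.1357]
eef_rot: [0.696, 0.718, -0.001, -0.002]
contact_force: [0.3, -0.2, 0.1]
grip_width: -0.001
grasp_force: 0.0
t 21.95 tcp [ 0.7054 -0.0905  0.1357] R
 [[-0.032  0.999 -0.005]
 [ 0.999  0.032  0.001]
 [ 0.001 -0.005 -1.   ]] F [ 0.3 -0.2  0.1] w -0.0008671571866269096 0.0
top board_grip [ 0.7063 -0.0221  0.137 ] 0.93
top board_seat [0.7017 0.0389 0.1063] 0.91
top blank [0.7005 0.0537 0.231 ] 0.65
top chuck_face [0.7034 0.1296 0.2355] 0.61
scene board_grip [0.2309 0.2148 0.0314] 0.87
scene board_seat [0.2487 0.2506 0.011 ] 0.9
scene blank [0.6983 0.0602 0.23  ] 0.63
scene chuck_face [0.6983 0.1301 0.2345] 0.83
wrist board_grip [ 0.6998 -0.0208  0.1375] 0.68
```

View pics/c5.png

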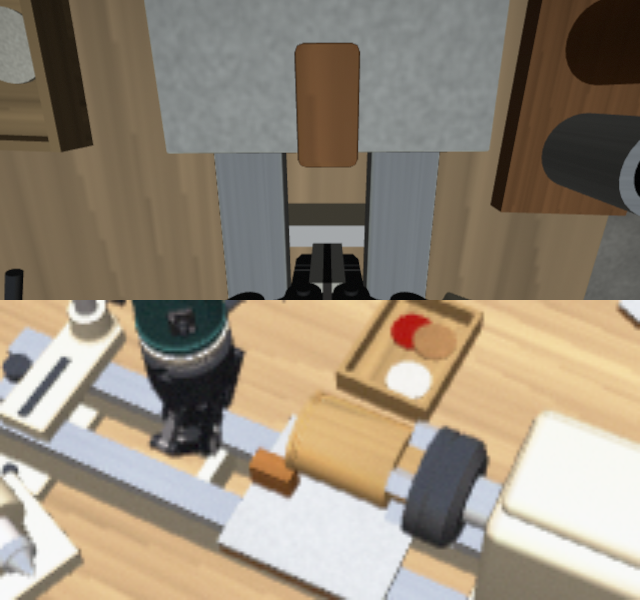

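Run:
```python
from h import *
f=viewer.grab_frame("wrist")
print("front edge",toplane(f,[[167,153],[492,150]],.114).round(4).tolist())
print("rib top",toplane(f,[[297,165],[358,165],[296,44],[358,44]],.150).round(4).tolist())
print("ways",toplane(f,[[216,160],[439,160]],.105).round(4).tolist())
```

```text
front edge [[0.6325, -0.044, 0.114], [0.7829, -0.0378, 0.114]]
rib top [[0.6958, -0.0403, 0.15], [0.7176, -0.0396, 0.15], [0.6952, -0.0005, 0.15], [0.7153, 0.0001, 0.15]]
ways [[0.652, -0.0483, 0.105], [0.7622, -0.0448, 0.105]]
```

```bash
python3 -m creep '[[[-1,-0.5,15,0,0],[-1,-1,28,0,0],[-1,-1.2,36,0,0],[-1,-1.3,41,0,0],[-1,-1.5,46,0,0]]]' && python3 -m creep '[[[-1,0,3,0,0],[-1,-0.2,6,0,0],[-1,-0.3,9,0,0],[-1,-0.3,9,0,0]]]'
python3 - <<'E'
from h import *
st(); spots(["board_grip","board_seat"],("top","scene","wrist"),1)
a=save("wrist","w6.png")
E
```

```text
t: 23.48
eef_pos: [0.7053, -0.0454, 0.1389]
eef_rot: [0.696, 0.718, -0.0, 0.0]
contact_force: [0.2, -1.9, -0.5]
grip_width: -0.001
grasp_force: 0.7
t: 23.98
eef_pos: [0.705, -0.036, 0.1389]
eef_rot: [0.696, 0.718, 0.0, -0.0]
contact_force: [-0.3, -0.3, -0.2]
grip_width: 0.001
grasp_force: 0.2
t 23.975 tcp [ 0.705  -0.036   0.1389] R
 [[-0.032  0.999  0.   ]
 [ 0.999  0.032  0.001]
 [ 0.001  0.    -1.   ]] F [-0.3 -0.3 -0.2] w 0.0013017343255584805 0.1954354578629136
top board_grip [ 0.7047 -0.0079  0.1397] 0.81
top board_seat [0.7015 0.0561 0.1066] 0.79
scene board_grip [ 0.7096 -0.0028  0.1395] 0.77
scene board_seat [0.2501 0.2497 0.0123] 0.97
wrist board_grip [ 0.7013 -0.0043  0.1385] 0.66
wrist board_seat [0.6981 0.0553 0.1063] 0.55
```

View pics/w6.png

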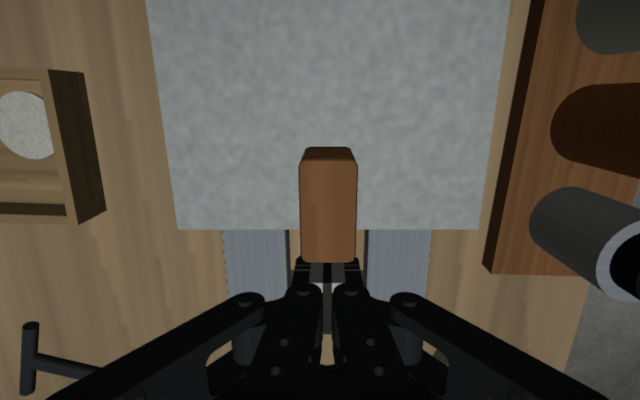

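```bash
python3 - <<'E'
from h import *
f=viewer.grab_frame("wrist")
print("front edge",toplane(f,[[178,229],[479,229]],.114).round(4).tolist())
print("ways",toplane(f,[[224,240],[432,240]],.105).round(4).tolist())
E
python3 -m creep '[[[-1,0,1.3,0,0],[-1,-0.1,2.6,0,0],[-1,-0.1,3.8,0,0],[-1,-0.1,3.8,0,0]]]'
python3 - <<'E'
from h import *
f=viewer.grab_frame("wrist"); g=cv2.cvtColor(f["color"],cv2.COLOR_RGB2GRAY).astype(float)
px=[]
for c in (195,205,215,440,450,465):   # deck front edge: strongest vertical step
    d=np.abs(np.gradient(cv2.GaussianBlur(g,(1,3),0)[200:275,c])); px.append([c,200+d.argmax()])
print(px); print(toplane(f,px,.114).round(4).tolist())
spots(["board_seat"],("top","scene","wrist"),1)
E
```

```text
front edge [[0.632, -0.0268, 0.114], [0.7817, -0.0221, 0.114]]
ways [[0.6516, -0.0362, 0.105], [0.7623, -0.0327, 0.105]]
t: 25.02
eef_pos: [0.7048, -0.0324, 0.1388]
eef_rot: [0.696, 0.718, 0.0, 0.0]
contact_force: [-0.0, -0.3, -0.0]
grip_width: 0.003
grasp_force: 0.4
[[195, np.int64(229)], [205, np.int64(230)], [215, np.int64(230)], [440, np.int64(230)], [450, np.int64(229)], [465, np.int64(229)]]
[[0.6404, -0.0227, 0.114], [0.6453, -0.0231, 0.114], [0.6503, -0.0229, 0.114], [0.7623, -0.0194, 0.114], [0.7672, -0.0187, 0.114], [0.7746, -0.0185, 0.114]]
top board_seat [0.7001 0.0598 0.1082] 0.83
scene board_seat [0.7027 0.0594 0.1025] 0.91
wrist board_seat [0.6987 0.0567 0.1055] 0.74
```

```bash
python3 -m creep '[[[-1,0.5,-15,0,0],[-1,2,-55,0,0],[-1,2,-60,50,0],[-1,2,-60,110,0],[-1,2,-60,150,0]]]' && python3 -m creep '[[[-1,-50,-20,0,0],[-1,-110,-30,0,0],[-1,-170,-40,0,0],[-1,-230,-60,0,0],[-1,-280,-80,0,0]]]' && python3 -m creep '[[[-1,-40,-30,0,0],[-1,-80,-60,0,0],[-1,-80,-60,0,0],[-1,-80,-60,0,0]]]'
python3 - <<'E'
from h import *
st(); spots(["board_seat","board_grip","lever","bed_mid"],("top","scene"),1)
a=save("top","t7.png");b=save("scene","s7.png"); cv2.imwrite("pics/w7.png",np.vstack([cv2.resize(a["color"][90:190,200:460],(780,300)),cv2.resize(b["color"][200:300,180:440],(780,300))])[:,:,::-1])
E
```

```text
t: 26.0
eef_pos: [0.7071, -0.094, 0.2931]
eef_rot: [0.696, 0.718, 0.001, 0.002]
contact_force: [0.7, -0.5, 0.7]
grip_width: 0.003
grasp_force: 0.0
t: 26.62
eef_pos: [0.4246, -0.1733, 0.2894]
eef_rot: [0.696, 0.718, -0.0, 0.001]
contact_force: [0.4, -0.9, 0.9]
grip_width: -0.004
grasp_force: 0.0
t: 27.12
eef_pos: [0.3469, -0.2328, 0.2892]
eef_rot: [0.696, 0.718, 0.0, 0.0]
contact_force: [-0.1, 0.2, 0.1]
grip_width: 0.0
grasp_force: 0.0
t 27.125 tcp [ 0.3469 -0.2328  0.2892] R
 [[-0.031  1.     0.001]
 [ 1.     0.031 -0.   ]
 [-0.     0.001 -1.   ]] F [-0.1  0.2  0.1] w 9.333479390347653e-05 0.0
top board_seat [0.2504 0.2488 0.0127] 0.8
top board_grip [ 0.7087 -0.0025  0.1398] 0.97
top lever [ 0.5568 -0.2761  0.1571] 0.87
top bed_mid [0.7027 0.1279 0.2376] 0.17
scene board_seat [0.25   0.2493 0.0123] 0.76
scene board_grip [0.2299 0.2123 0.0344] 0.89
scene lever [ 0.5566 -0.2764  0.1595] 0.69
```

View pics/w7.png

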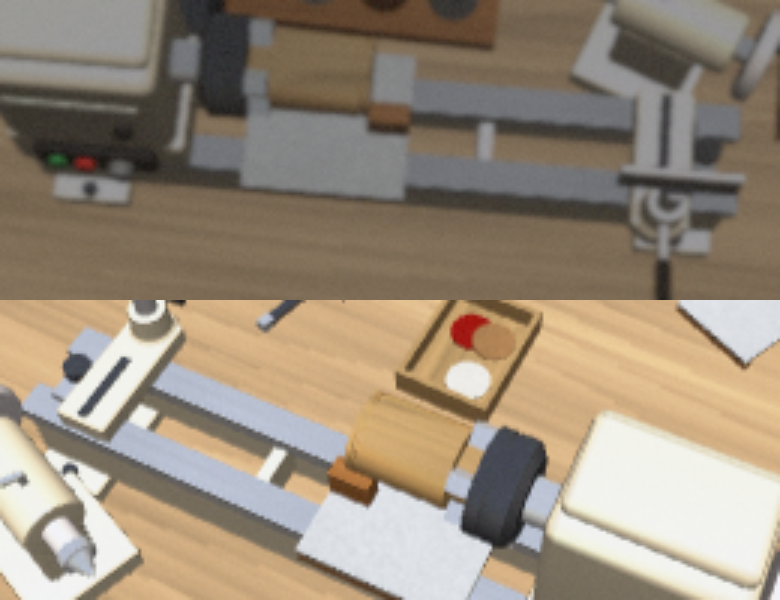

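```bash
python3 -c "
from plant import ctrl; print(ctrl.close_job())"
```

```text
the job is handed in; nothing more can be done
None
```

The job is handed in: the tool rest is up against the bed stop, and the bed board lies flat across both ways, centred under the blank to within about 2 mm by camera. Because the tool could not be leaned with these moves, I lowered the board about 20 mm short of its place and slid it in by pushing the rib. No contact with the blank registered, and nothing else on the bench was touched.

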